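# Sort two returned padlocks: hang the sound one on the rack, scrap the cut one

## Robot

A 6-joint arm with a two-finger parallel gripper is mounted at the origin on the work surface. World frame = base frame: x ahead of the robot, y to its left, z up, the work surface at z = 0. Lengths are in m, angles in rad, forces in N, time in s.
With the tool pointing down it reaches from about 0.35 to 0.975 m from the base axis. Payload 4.9 kg.
Tool frame: the origin (TCP) lies midway between the tips of the shut fingers; the grasp point (between the pads) lies 19 mm behind it; z points along the fingers, y is the direction in which the jaws open and shut (so a half turn about z gives the same grasp; the last joint's range is limited). The gripper opens to 85 mm and grips with 20 to 120 N. Pads are 22 mm wide; open, the fingers measure 114 mm over their backs; the gripper's body (76 mm by 85 mm) begins 54 mm behind the grasp point. The pads swing forward as they close: fully open they stand 13 mm farther back than shut.
Start: joints at [-1.381, 0.053, 1.613, -0, 1.476, -0.119], TCP at [0.19, -0.595, 0.231] pointing down, gripper open.
Joint ranges: [-3.01, 3.01], [-1.01, 2.22], [0.06, 2.58], [-1.02, 4.17], [0.09, 2.62], [-3.14, 3.14]. Speed limits (rad/s): [2.57, 2.57, 3.14, 3.14, 3.14, 3.14].

## Interface

Orientations are given as a rotation vector (axis times angle).
In Python, from station import ctrl gives the robot as it stands.
- The arm moves only by the tool play_rows, never from a script. Its argument "motion" is a list that holds one entry, the list of rows, each a list of 7 numbers: the closure, from -1 (fully open) to 1 (shut), then the shift along the tool's x, y, z in cm, then the turn, a rotation vector about the tool's x, y, z in degrees. A call has 1 to 20 rows; each row is the pose to reach, as a shift and turn from the pose measured when the call began, along the tool's axes at that moment; what a row does not reach only later rows make up. A row lasts 1/8 s, in which the tool goes at most 62.5 mm and 10.7 degrees, less where a joint would pass 70% of its speed; a pose out of reach is approached as far as the arm can. A call with a gripper value outside its range is refused whole. The fingers move at their own pace and stop on an object; "newtons" is the grip in N (left out, the last holds). Time passes only in rows, so rows that repeat a pose let the fingers close. It gives the time, the measured TCP pose, the force and the opening at its end, in the units of the state.
- ctrl.get_obs(): the state, without advancing time (a new reading comes with each control period).
- ctrl.get_image(name): name is "side" or "top" or "wrist"; returns a dict with "color" (420x560x3 uint8, red, green, blue), "mtx" (3x3 intrinsics, pixels), "T" (4x4, takes a point from camera to world coordinates). Camera axes: x right, y up, looking along -z (the intrinsics and any distortion apply to the point x, -y, -z); pixel columns grow to the right and rows downward; lengths in m; the calibration is good to about 2 mm. A picture is of the moment at which its call begins. There is no depth.
- ctrl.finish_job(): hands the job in, once; it reports no verdict.
The state is a dict: "t": time; "q": joint angles; "dq": joint speeds; "effort": joint torques, N m; "tool_pos": TCP position; "tool_rot": TCP orientation; "contact_force": force on the tool from outside, world axes, zero at the start; "wrist_torque": the same for the moment, N m; "opening": finger opening in m.
Only numpy, scipy, OpenCV 4.12 (cv2) and the standard library are available. Lean on these libraries where they do the work, as an engineer would, in place of code of your own. Each camera call takes 0.05 s, during which the arm holds its last target.

## Task

Clear the two returned padlocks off the locksmith's bench: hang the sound one by its shackle on the empty hook of the hook rack so that it hangs there freely and still, and drop the one with the cut shackle into the open cardboard scrap box. Leave the two padlocks already hanging, and everything else on the bench, where they are.

Things in the scene. Friction and masses are not known exactly. Their poses are not given: they have to be found in the camera images.
- sound_lock: Sound padlock: brass body, unbroken long steel U-shackle, standing upright on the bench, shackle up. 122 mm high, 0.32-0.5 kg. Body 30 mm thick (own x), 56 wide (y), 52 high. Shackle of 9 mm bar in the own y-z plane, 50 mm wide outside, 32 inside; legs straight from 52 to 97 mm above the foot, then a half-round crown. Origin: centre of its foot; x points through the shackle, z up.
- sound_crown (a point): Top of the sound padlock's shackle opening, on the inside of the crown, 113 mm above the foot. The opening runs from 52 mm (body top) to 113 mm. This point comes to lie on the hook's top face when the lock hangs. Half a turn about z makes no difference.
- cut_lock: Cut padlock: same brass body and bar, but 20 mm of one shackle leg is missing (own +y leg, near the body). Lies on its broad face on the bench, shackle roughly towards the robot (own -x), z up. 122 mm long, body 56 mm wide (y), 30 mm high, 0.3-0.48 kg. Origin at bench level below the middle of the brass body, which spans x = -26 to +26 mm; the shackle reaches x = -96 mm.
- cut_middle (a point): Centre of the cut padlock's brass body, 15 mm above its origin.
- rack: Hook rack, fixed: dark steel base plate 8 mm thick (x -55 to +90, y +-165 mm), two 20 mm posts at x 46, y +-150 mm, and a 20 mm square rail along y, front face at x 36 mm, top 237 mm above the bench. Three strip hooks at y -110, 0 and +110 mm point to -x; which is empty varies. Origin on the bench below the middle hook's seat.
- free_hook: The empty hook, fixed and level: steel strip 12 mm wide (own y), 4 mm thick. Origin on its flat top face at the seat, 225 mm above the bench, 36 mm in front of the rail. It points to its own -x: the flat runs from x = +33 to -22 mm, then the tip rises at 60 degrees to x = -35, z = +19 mm. Its clip on the rail is 15 mm high. z up.
- scrap_box: Open-topped cardboard carton, fixed, 200 mm (own x) by 220 mm (own y) outside, 80 mm high, walls and floor 5 mm, a few cut shackle ends on its floor. Origin at the centre of its underside.
- box_floor (a point): Centre of the scrap box's inner floor, 5 mm above the bench.
- hung_small: Bystander: small brass padlock, 50 mm wide and 90 mm high, hanging on one hook of the rack. Origin at the centre of its lower end.
- hung_laminated: Bystander: laminated steel padlock, 58 mm wide and 108 mm high, hanging on another hook of the rack. Origin at the centre of its lower end.
- pick_a: Bystander: flat steel lock pick, 150 mm long, 5 mm high, lying between the two returned locks. Origin under its middle, x along it.
- pick_b: Bystander: another flat steel pick, 155 mm long, on the left. Origin under its middle, x along it.
- driver: Bystander: screwdriver 170 mm long, lying between rack and scrap box, along its own x.
- cylinder: Bystander: brass profile lock cylinder 64 mm long, 17 mm high, lying on its side, on the left.
- water: Bystander: clear water bottle, 64 mm across, 198 mm high, at the back.

How it is judged:
At the end, for the whole second after the job is handed in: The sound lock hangs by its shackle on the hook that was empty: crown resting on the hook's flat, within 12 mm of its centre line, lock within 0.25 rad of upright, slower than 0.05 m/s. The middle of the cut lock's body is inside the scrap box, less than 60 mm above its floor, at rest (x of sound_crown in the frame of free_hook between -0.022 and 0.032 m and y of sound_crown in the frame of free_hook between -0.012 and 0.012 m and z of sound_crown in the frame of free_hook between -0.004 and 0.01 m and angle between sound_lock's own z axis and vertical below 0.25 rad and contact force between sound_lock and free_hook above 1 N and linear speed of sound_lock below 0.05 m/s and angular speed of sound_lock below 0.8 rad/s and x of cut_middle in the frame of box_floor between -0.095 and 0.095 m and y of cut_middle in the frame of box_floor between -0.105 and 0.105 m and z of cut_middle in the frame of box_floor between 0 and 0.06 m and linear speed of cut_lock below 0.03 m/s); the robot touches nothing.
It fails at once if a padlock already hanging is knocked off its hook or shoved more than 40 mm (distance of any of hung_small, hung_laminated from where it was at the start of the episode above 0.04 m).
It fails at once if another thing on the bench (pick, screwdriver, cylinder, bottle) is moved more than 30 mm (distance of any of pick_a, pick_b, driver, cylinder, water from where it was at the start of the episode above 0.03 m).
It also fails if it takes over 64 s, if anything falls off the work surface, if the arm or the gripper's body presses on something with over 40 N, if the wrist force passes 120 N, or if a joint passes its speed limit or range.

## Working session

There is one attempt and no reset: what is moved stays moved. The work goes in short steps, Python scripts to look and compute and a tool call to move; the robot and the scene stay as the last step left them, time stands still between calls to the robot, and variables do not carry over. Pictures are saved under pics/ and viewed, and the job is handed in when it is done.

Besides the shell and the picture viewer there is one more tool, called after "Emit:" as a command line: name --argument value ..., lists and objects as JSON in quotes. play_rows: Moves the arm, as the interface text tells. Its arguments: {"type":"object","properties":{"motion":{"type":"array"},"newtons":{"type":"number"}},"required":["motion"]}

```bash
mkdir -p pics; ls; python3 - <<'E'
from station import ctrl
import cv2,numpy as np,pickle
o=ctrl.get_obs();print(o)
d={}
for n in("side","top","wrist"):
    im=ctrl.get_image(n);d[n]=im;cv2.imwrite(f"pics/{n}0.png",im["color"][:,:,::-1]);print(n,im["mtx"].round(1).tolist(),im["T"].round(3).tolist(),im.keys())
pickle.dump(d,open("im0.pkl","wb"))
E
```

```text
pics
{'t': 0.0, 'q': array([-1.38100341e+00,  5.33702931e-02,  1.61431526e+00,  1.17344517e-06,
        1.47599346e+00, -1.19028506e-01]), 'dq': array([ 0.00238589,  0.00153653,  0.00162537, -0.00106705,  0.00056211,
        0.00196305]), 'effort': array([-1.79945723e-04, -3.93676758e+01, -3.70177424e+01, -5.22350956e-05,
        7.04454433e-03,  2.31238550e-05]), 'tool_pos': array([ 0.18982397, -0.59481442,  0.23004199]), 'tool_rot': array([-3.10215478e+00, -4.82849334e-01,  1.14022383e-04]), 'contact_force': array([ 0.4452361 ,  0.32031629, -0.97732191]), 'wrist_torque': array([-0.00413224, -0.04259611, -0.0044033 ]), 'opening': 0.08547165068168884}
side [[395.0, 0.0, 278.6], [0.0, 395.0, 205.0], [0.0, 0.0, 1.0]] [[-0.929, 0.253, -0.271, 0.253], [-0.37, -0.662, 0.651, 0.658], [-0.015, 0.705, 0.709, 0.852], [0.0, 0.0, 0.0, 1.0]] dict_keys(['color', 'mtx', 'T'])
top [[413.6, 0.0, 281.7], [0.0, 413.6, 214.6], [0.0, 0.0, 1.0]] [[-0.006, 0.991, -0.137, 0.372], [-1.0, -0.006, 0.0, -0.009], [-0.001, 0.137, 0.991, 1.206], [0.0, 0.0, 0.0, 1.0]] dict_keys(['color', 'mtx', 'T'])
wrist [[367.8, 0.0, 281.9], [0.0, 367.8, 215.5], [0.0, 0.0, 1.0]] [[0.304, 0.901, 0.311, 0.271], [-0.953, 0.287, 0.099, -0.569], [-0.0, -0.326, 0.945, 0.374], [0.0, 0.0, 0.0, 1.0]] dict_keys(['color', 'mtx', 'T'])
```

View pics/side0.png

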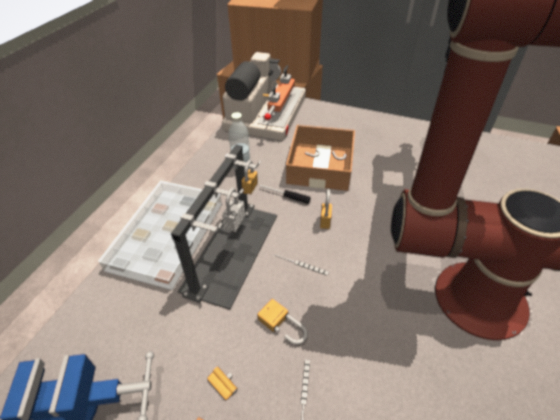

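View pics/top0.png

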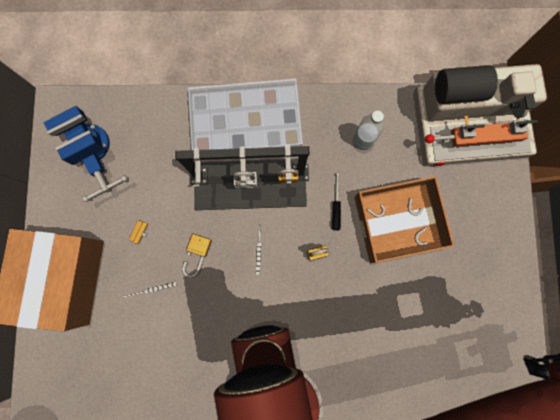

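View pics/wrist0.png

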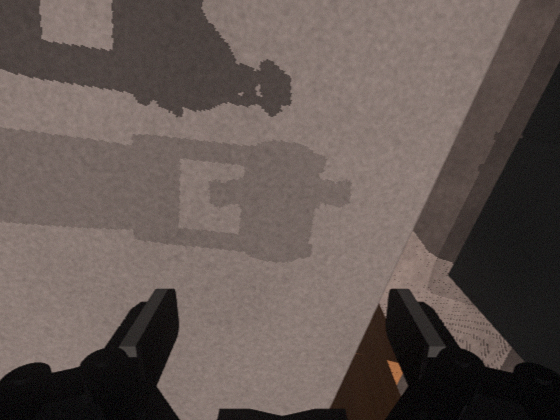

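The top view shows +x up and +y left. The sound lock stands at about (318,252), and the cut lock lies at (199,245) with its shackle toward (190,270). The scrap box is at (405,222). The left (+y) hook at (197,165) is empty. I'll zoom in next.

```bash
python3 - <<'E'
import cv2,pickle
d=pickle.load(open("im0.pkl","rb"))
def crop(n,x,y,w,h,f,o):
    c=d[n]["color"][y:y+h,x:x+w,::-1];cv2.imwrite(o,cv2.resize(c,None,fx=f,fy=f,interpolation=cv2.INTER_CUBIC))
crop("top",170,135,190,150,4.2,"pics/topz.png")
crop("side",160,130,190,150,4.2,"pics/sidez.png")
crop("side",220,280,130,100,6,"pics/sidecut.png")
E
```

```text
(no output)
```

View pics/topz.png

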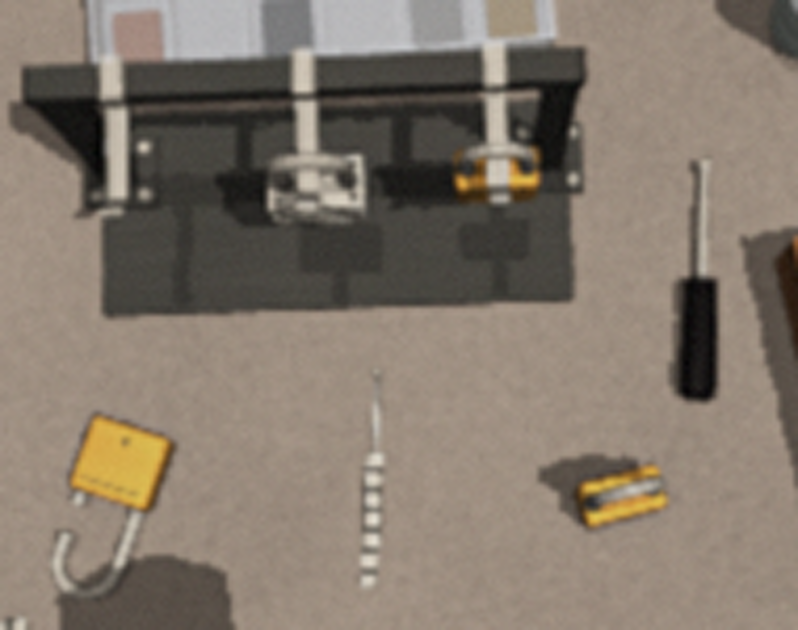

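View pics/sidez.png

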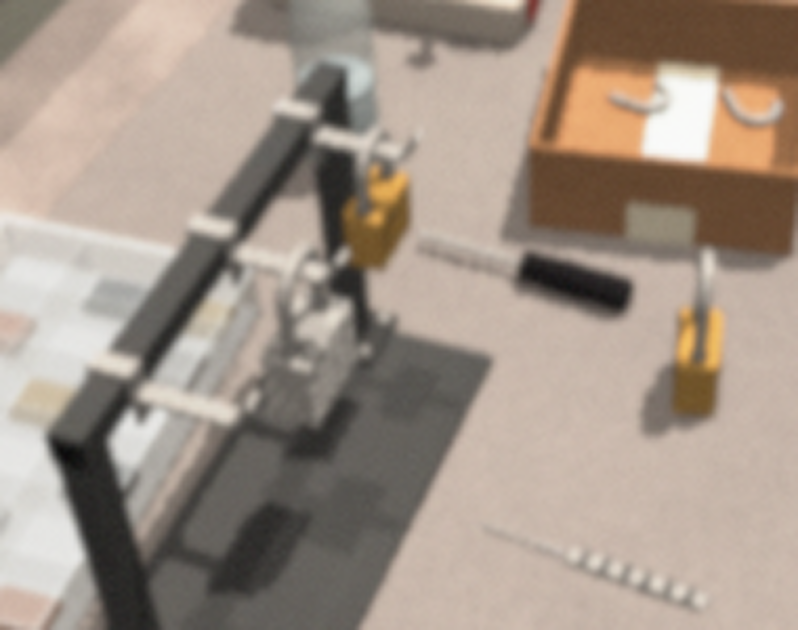

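Zoomed in, the empty hook is the left one, running from (113,60) to (115,210) in the zoomed top view. Now I'll measure poses.

```bash
cat > h.py <<'E'
import cv2,numpy as np
from scipy.spatial.transform import Rotation as R
def ray(im,u,v):
    K,T=im["mtx"],im["T"]
    p=np.array([(u-K[0,2])/K[0,0],-(v-K[1,2])/K[1,1],-1.]);d=T[:3,:3]@p
    return T[:3,3],d/np.linalg.norm(d)
def plane(im,u,v,z):
    o,d=ray(im,u,v);return o+d*(z-o[2])/d[2]
def proj(im,P):
    K,T=im["mtx"],im["T"];p=T[:3,:3].T@(np.asarray(P)-T[:3,3])
    return np.array([K[0,0]*p[0]/-p[2]+K[0,2],K[1,1]*-p[1]/-p[2]+K[1,2]])
def tri(rs):
    A=np.zeros((3,3));b=np.zeros(3)
    for o,d in rs:
        M=np.eye(3)-np.outer(d,d);A+=M;b+=M@o
    p=np.linalg.solve(A,b);return p,[np.linalg.norm((np.eye(3)-np.outer(d,d))@(p-o)) for o,d in rs]
def brass(im,box=None):
    hsv=cv2.cvtColor(im["color"],cv2.COLOR_RGB2HSV)
    m=cv2.inRange(hsv,(12,140,90),(32,255,255))
    if box:
        k=np.zeros_like(m);x,y,w,h=box;k[y:y+h,x:x+w]=1;m*=k
    return m
E
python3 - <<'E'
import pickle;from h import *
d=pickle.load(open("im0.pkl","rb"));t,s=d["top"],d["side"]
Z=lambda u,v:(170+u/4.2,135+v/4.2)
S=lambda u,v:(160+u/4.2,130+v/4.2)
for n,b in(("cut",(180,225,40,40)),("sound",(300,235,40,35))):
    m=brass(t,b);c=max(cv2.findContours(m,0,2)[0],key=cv2.contourArea);r=cv2.minAreaRect(c)
    print(n,r,cv2.boxPoints(r).round(1).tolist())
    z=.03 if n=="cut" else .052
    for p in cv2.boxPoints(r):print(plane(t,*p,z).round(4))
    print("c",plane(t,*r[0],z).round(4))
# shackle of sound: crown ends at z .117?
a=plane(t,*Z(590,503),.1);b=plane(t,*Z(662,483),.1);print("shackle",a,b,np.degrees(np.arctan2(*(b-a)[[1,0]])))
print("crown top",plane(t,*Z(628,492),.122), "side-view crown",tri([ray(t,*Z(628,492)),ray(s,*S(707,250))]))
# rack
for n,p,z in(("rail fl",(25,97),.237),("rail fr",(583,80),.237),("rail bl",(25,68),.237),("rail br",(583,50),.237),("plate fl",(105,314),.008),("plate fr",(573,298),.008),("hook mid",(117,190),.225),("hook rail",(117,103),.225),("hook tip",(114,210),.240)):
    print(n,plane(t,*Z(*p),z).round(4))
for n,p,z in(("rail fl",(92,440),.237),("rail near-back",(52,432),.237)):
    print("side",n,plane(s,*S(*p),z).round(4))
# box
for p in((360,190),(436,181),(451,245),(372,262)):print("box rim",plane(t,*p,.08).round(4))
E
```

```text
cut ((198.39999389648438, 244.80001831054688), (20.238576889038086, 17.708751678466797), 18.43494987487793) [[186.0, 250.0], [191.60000610351562, 233.1999969482422], [210.8000030517578, 239.60000610351562], [205.1999969482422, 256.3999938964844]]
[0.4357 0.2628 0.03  ]
[0.4834 0.248  0.03  ]
[0.4648 0.1929 0.03  ]
[0.4172 0.208  0.03  ]
c [0.4502 0.2279 0.03  ]
sound ((318.3398742675781, 255.80616760253906), (3.8226118087768555, 19.637731552124023), 77.00537872314453) [[308.29998779296875, 256.20001220703125], [327.5, 251.6999969482422], [328.29998779296875, 255.5], [309.20001220703125, 259.8999938964844]]
[ 0.4153 -0.0826  0.052 ]
[ 0.4272 -0.136   0.052 ]
[ 0.4168 -0.1382  0.052 ]
[ 0.405  -0.0848  0.052 ]
c [ 0.4161 -0.1104  0.052 ]
shackle [ 0.417143   -0.08528662  0.1       ] [ 0.42950343 -0.1312067   0.1       ] -74.93461358233506
crown top [ 0.42291882 -0.10751469  0.122     ] side-view crown (array([ 0.42435205, -0.10634128,  0.13093227]), [np.float64(0.001883671212120917), np.float64(0.00188367121212088)])
rail fl [0.6458 0.2447 0.237 ]
rail fr [ 0.6537 -0.0757  0.237 ]
rail bl [0.663  0.2452 0.237 ]
rail br [ 0.6715 -0.076   0.237 ]
plate fl [0.5543 0.2445 0.008 ]
plate fr [ 0.5635 -0.082   0.008 ]
hook mid [0.5936 0.1932 0.225 ]
hook rail [0.6452 0.1943 0.225 ]
hook tip [0.5787 0.1916 0.24  ]
side rail fl [0.6417 0.2438 0.237 ]
side rail near-back [0.6628 0.2464 0.237 ]
box rim [ 0.5958 -0.2267  0.08  ]
box rim [ 0.6199 -0.4386  0.08  ]
box rim [ 0.442  -0.4692  0.08  ]
box rim [ 0.3974 -0.2527  0.08  ]
```

View pics/sidecut.png

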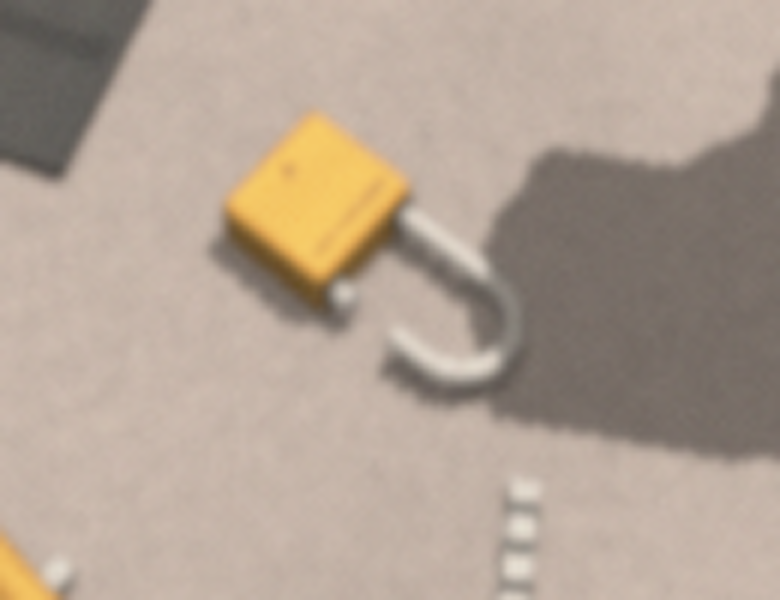

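```bash
cat >> h.py <<'E'
def go(o,pos,th):
    Rc=R.from_rotvec(o["tool_rot"]);a=np.radians(th)
    x=np.array([np.cos(a),np.sin(a),0]);z=np.array([0,0,-1.]);Rt=R.from_matrix(np.c_[x,np.cross(z,x),z])
    return (Rc.inv().apply(np.array(pos)-o["tool_pos"])*100).round(2),np.degrees((Rc.inv()*Rt).as_rotvec()).round(1)
E
python3 - <<'E'
from h import *;from station import ctrl
print(go(ctrl.get_obs(),(.421,-.108,.23),103.5))
E
```

```text
(array([ 36.82, -39.37,   0.1 ]), array([ -0.1,  -0.1, -85.8]))
```

Emit:
play_rows --motion '[[[-1,36.8,-39.4,0,0,0,-85.8],[-1,36.8,-39.4,0,0,0,-85.8],[-1,36.8,-39.4,0,0,0,-85.8],[-1,36.8,-39.4,0,0,0,-85.8],[-1,36.8,-39.4,0,0,0,-85.8],[-1,36.8,-39.4,0,0,0,-85.8],[-1,36.8,-39.4,0,0,0,-85.8],[-1,36.8,-39.4,0,0,0,-85.8],[-1,36.8,-39.4,0,0,0,-85.8],[-1,36.8,-39.4,0,0,0,-85.8],[-1,36.8,-39.4,0,0,0,-85.8],[-1,36.8,-39.4,0,0,0,-85.8],[-1,36.8,-39.4,0,0,0,-85.8]]]'

```text
t: 1.78
tool_pos: [0.4204, -0.1087, 0.231]
tool_rot: [-1.947, -2.464, -0.001]
contact_force: [-0.1, 0.6, -0.5]
opening: 0.0853
```

```bash
python3 - <<'E'
from h import *;from station import ctrl;import pickle
o=ctrl.get_obs();w=ctrl.get_image("wrist");pickle.dump((o,w),open("w1.pkl","wb"))
print(o["t"],o["tool_pos"],go(o,(.421,-.108,.23),103.5))
print(proj(w,(.421,-.108,.122)),proj(w,(.421,-.108,.052)),proj(w,o["tool_pos"]))
cv2.imwrite("pics/w1.png",w["color"][:,:,::-1])
E
```

```text
1.775 [ 0.42041692 -0.10866584  0.23097801] (array([0.05, 0.07, 0.1 ]), array([-0. , -0.1, -0.1]))
[281.25817545 210.66051607] [281.3289484  186.29081532] [279.41202001 288.91931489]
```

View pics/w1.png

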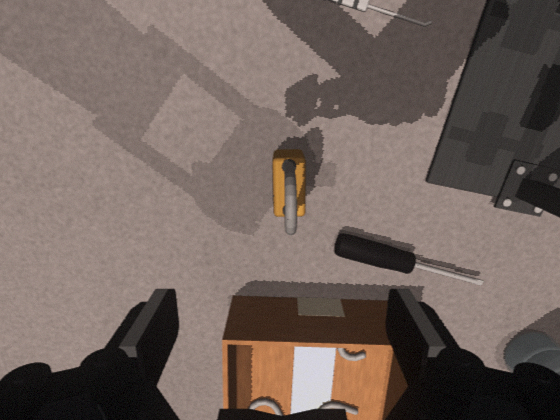

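The wrist view shows the sound lock's body centred near (289,184), with the shackle running from (290,165) to (291,232). The yaw is aligned, with a lateral offset of about 8 px. I'll refine it.

```bash
python3 - <<'E'
from h import *;import pickle
o,w=pickle.load(open("w1.pkl","rb"))
m=brass(w,(260,140,60,90));ys,xs=np.nonzero(m);print(xs.min(),xs.max(),ys.min(),ys.max())
m=cv2.morphologyEx(m,cv2.MORPH_CLOSE,np.ones((15,15)))
c=max(cv2.findContours(m,0,2)[0],key=cv2.contourArea);r=cv2.minAreaRect(c);print(r)
for p in cv2.boxPoints(r):print(p,plane(w,*p,.052).round(4))
print("body",plane(w,*r[0],.052)); print("crown end lower",plane(w,291,228,.1),"upper leg",plane(w,290,165,.1))
z=cv2.resize(w["color"][135:250,240:340,::-1],None,fx=5,fy=5,interpolation=2);cv2.imwrite("pics/w1z.png",z)
E
```

```text
273 304 158 215
((288.5, 186.5), (57.0, 31.0), 90.0)
[273. 158.] [ 0.4079 -0.0847  0.052 ]
[304. 158.] [ 0.4345 -0.0784  0.052 ]
[304. 215.] [ 0.4478 -0.1299  0.052 ]
[273. 215.] [ 0.4198 -0.1365  0.052 ]
body [ 0.42735232 -0.10669348  0.052     ]
crown end lower [ 0.43360991 -0.12752046  0.1       ] upper leg [ 0.42071591 -0.07825527  0.1       ]
```

View pics/w1z.png

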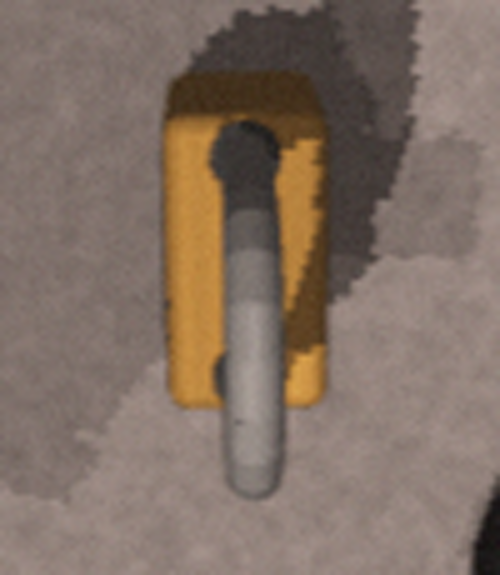

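```bash
python3 - <<'E'
from h import *;import pickle
o,w=pickle.load(open("w1.pkl","rb"));d=pickle.load(open("im0.pkl","rb"));t,s=d["top"],d["side"]
Z=lambda u,v:(170+u/4.2,135+v/4.2);S=lambda u,v:(160+u/4.2,130+v/4.2);W=lambda u,v:(240+u/5,135+v/5)
print("top quad",plane(t,*Z(623,497),.049)); print("wrist quad",plane(w,*W(245,262),.052))
for n,a,b,c in(("crown",Z(628,490),S(707,252),W(253,395)),):
    print(n,tri([ray(t,*a),ray(s,*b)]),tri([ray(t,*a),ray(w,*c)]))
# side body top quad centre
print("side",plane(s,*S(699,337),.052))
# predictions
for P in((.424,-.1075),(.428,-.1075)):
  for im,f in((t,lambda p:((p[0]-170)*4.2,(p[1]-135)*4.2)),(s,lambda p:((p[0]-160)*4.2,(p[1]-130)*4.2)),(w,lambda p:((p[0]-240)*5,(p[1]-135)*5))):
    print(P,np.round(f(proj(im,(*P,.052)))),np.round(f(proj(im,(*P,.122)))))
E
```

```text
top quad [ 0.42303047 -0.11075502  0.049     ]
wrist quad [ 0.42799099 -0.10740403  0.052     ]
crown (array([ 0.42500722, -0.10669326,  0.12879442]), [np.float64(0.0011937134327772584), np.float64(0.0011937134327772115)]) (array([ 0.42546596, -0.10627859,  0.13132834]), [np.float64(0.0017992819633065476), np.float64(0.0017992819633065751)])
side [ 0.42554639 -0.10567671  0.052     ]
(0.424, -0.1075) [618. 495.] [628. 490.]
(0.424, -0.1075) [702. 336.] [710. 260.]
(0.424, -0.1075) [223. 258.] [227. 380.]
(0.428, -0.1075) [618. 489.] [628. 484.]
(0.428, -0.1075) [696. 334.] [704. 258.]
(0.428, -0.1075) [245. 263.] [254. 386.]
```

```bash
python3 - <<'E'
from h import *;from station import ctrl
print(go(ctrl.get_obs(),(.426,-.108,.106),103.5))
E
```

```text
(array([-0.09,  0.55, 12.5 ]), array([-0. , -0.1, -0.1]))
```

Emit:
play_rows --motion '[[[-1,-0.1,0.55,4,0,0,0],[-1,-0.1,0.55,8,0,0,0],[-1,-0.1,0.55,12.5,0,0,0],[-1,-0.1,0.55,12.5,0,0,0],[0,-0.1,0.55,12.5,0,0,0],[0,-0.1,0.55,12.5,0,0,0],[0.4,-0.1,0.55,12.5,0,0,0],[0.4,-0.1,0.55,12.5,0,0,0]]]' --newtons 60

```text
t: 2.82
tool_pos: [0.4265, -0.1083, 0.1069]
tool_rot: [1.947, 2.465, 0.002]
contact_force: [0.0, -0.5, -1.6]
opening: 0.0259
```

```bash
python3 - <<'E'
from h import *;from station import ctrl;import pickle
o=ctrl.get_obs();w=ctrl.get_image("wrist");s=ctrl.get_image("side")
print(o["t"],o["tool_pos"],o["opening"])
a=w["color"][100:400,80:480,::-1];b=cv2.resize(s["color"][140:260,270:390,::-1],(400,400));cv2.imwrite("pics/g1.png",np.hstack([a,b[:300]*1]))
E
```

```text
2.825 [ 0.42650545 -0.10828482  0.10691373] 0.025885491102048467
```

View pics/g1.png

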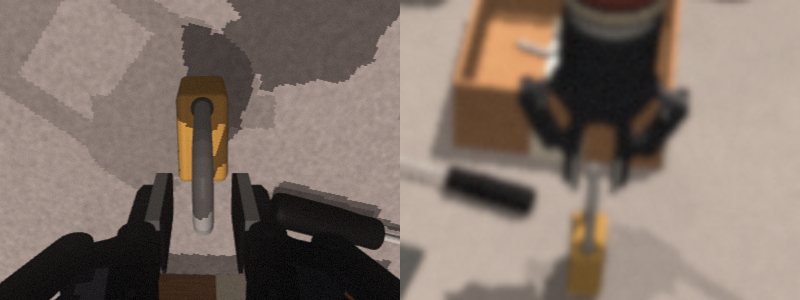

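The shackle is centred between the pads: the bar is at column 203, with the pads at 160 and 240. I'll close on it and lift slightly.

Emit:
play_rows --motion '[[[1,0,0,0,0,0,0],[1,0,0,0,0,0,0],[1,0,0,0,0,0,0],[1,0,0,0,0,0,0],[1,0,0,-1,0,0,0],[1,0,0,-2,0,0,0],[1,0,0,-3,0,0,0],[1,0,0,-3,0,0,0]]]' --newtons 70

```text
t: 3.92
tool_pos: [0.4269, -0.1085, 0.1377]
tool_rot: [1.946, 2.464, 0.003]
contact_force: [0.7, 0.3, -4.7]
opening: 0.0065
```

```bash
python3 - <<'E'
from h import *;from station import ctrl;import pickle
o=ctrl.get_obs();w=ctrl.get_image("wrist");s=ctrl.get_image("side");pickle.dump((o,w,s),open("g2.pkl","wb"))
print(o["t"],o["tool_pos"],o["opening"],o["contact_force"])
a=w["color"][100:400,80:480,::-1];b=cv2.resize(s["color"][150:240,290:390,::-1],(400,360));cv2.imwrite("pics/g2.png",np.hstack([a,b[:300]*1]))
E
```

```text
3.925 [ 0.42688815 -0.10850797  0.13772335] 0.006473474853147673 [ 0.71940754  0.28805276 -4.7432814 ]
```

View pics/g2.png

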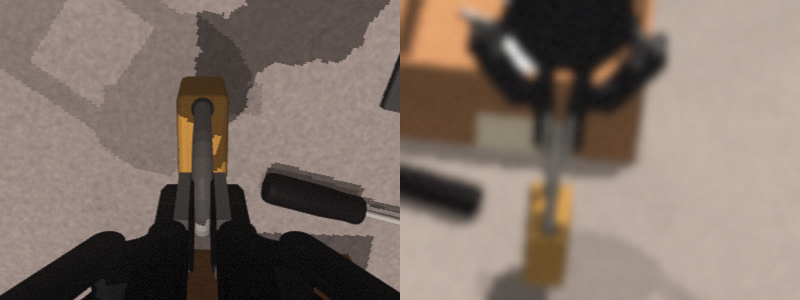

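The sound lock is held: about 4.7 N and still upright. Next I'll carry it in front of the empty hook.

```bash
python3 - <<'E'
from h import *;from station import ctrl
o=ctrl.get_obs()
print(go(o,(.43,-.108,.262),103.5),go(o,(.50,.193,.262),91.5))
E
```

```text
(array([ -0.06,   0.39, -12.56]), array([ 0. , -0.1, -0.1])) (array([ 27.6 ,  14.17, -12.52]), array([ 0. , -0.1, 11.9]))
```

Emit:
play_rows --motion '[[[1,0,0,-3,0,0,0],[1,0,0,-6,0,0,0],[1,0,0,-9.5,0,0,0],[1,0,0,-12,0,0,0],[1,1,0.5,-12.5,0,0,0],[1,3,1.5,-12.5,0,0,1],[1,6,3,-12.5,0,0,3],[1,9,4.5,-12.5,0,0,5],[1,12,6,-12.5,0,0,7],[1,15,7.5,-12.5,0,0,9],[1,18,9,-12.5,0,0,11],[1,21,10.5,-12.5,0,0,11.9],[1,23.5,12,-12.5,0,0,11.9],[1,25.5,13,-12.5,0,0,11.9],[1,27,14,-12.5,0,0,11.9],[1,27.6,14.2,-12.5,0,0,11.9],[1,27.6,14.2,-12.5,0,0,11.9],[1,27.6,14.2,-12.5,0,0,11.9]]]'

```text
t: 6.28
tool_pos: [0.5002, 0.1925, 0.2618]
tool_rot: [-2.193, -2.249, -0.001]
contact_force: [0.5, -1.3, -4.3]
opening: 0.0064
```

```bash
python3 - <<'E'
from h import *;from station import ctrl;import pickle
o=ctrl.get_obs();w=ctrl.get_image("wrist");s=ctrl.get_image("side");t=ctrl.get_image("top");pickle.dump((o,w,s,t),open("g3.pkl","wb"))
print(o["t"],o["tool_pos"],o["opening"],o["contact_force"],go(o,(.614,.193,.262),91.5))
print("side px seat",proj(s,(.611,.193,.225)),"crown",proj(s,o["tool_pos"]+[0,0,.006]),"wrist seat",proj(w,(.611,.193,.225)))
a=cv2.resize(w["color"],(400,300))[:,:,::-1];b=cv2.resize(s["color"][130:280,150:350,::-1],(800,600));
cv2.imwrite("pics/g3w.png",w["color"][:,:,::-1]);cv2.imwrite("pics/g3s.png",b)
E
```

```text
6.275 [0.50020804 0.1924955  0.26175185] 0.00637363976610441 [ 0.50135452 -1.27293125 -4.32450942] (array([-0.24, 11.38, -0.02]), array([ 0. , -0. , -0.1]))
side px seat [207.95255905 225.43017144] crown [254.19204307 225.75681725] wrist seat [484.43616512 257.86853211]
```

View pics/g3s.png

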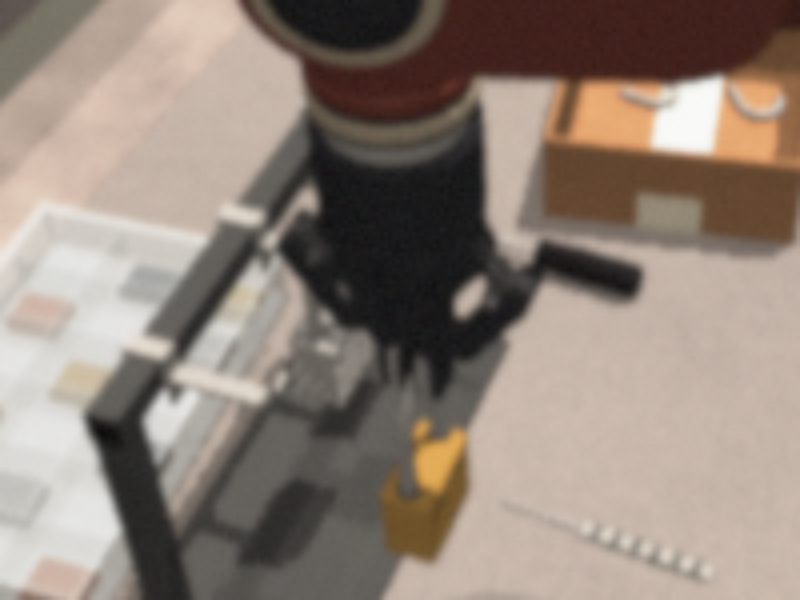

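View pics/g3w.png

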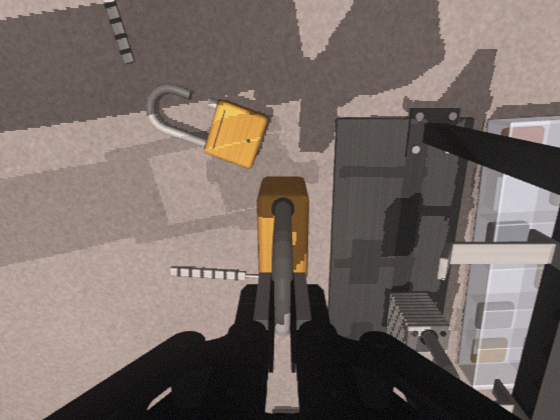

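In the side view the lock hangs upright in front of the hook strip, which shows at zoom (175–265, 375–395). The wrist view has the hook's centre line at row 254, against a predicted 258, so it agrees to about 2 mm. I'll thread it now.

Emit:
play_rows --motion '[[[1,-0.1,1,0,0,0,0],[1,-0.1,2.5,0,0,0,0],[1,-0.1,4,0,0,0,0],[1,-0.1,5.5,0,0,0,0],[1,-0.1,7,0,0,0,0],[1,-0.1,8.5,0,0,0,0],[1,-0.1,9.7,0,0,0,0],[1,-0.1,10.7,0,0,0,0],[1,-0.1,11.3,0,0,0,0],[1,-0.1,11.4,0,0,0,0],[1,-0.1,11.4,0,0,0,0]]]'

```text
t: 7.8
tool_pos: [0.6141, 0.1945, 0.262]
tool_rot: [-2.193, -2.249, -0.002]
contact_force: [-0.1, -0.2, -4.8]
opening: 0.0062
```

```bash
python3 - <<'E'
from h import *;from station import ctrl;import pickle
o=ctrl.get_obs();w=ctrl.get_image("wrist");s=ctrl.get_image("side");
print(o["t"],o["tool_pos"],o["opening"],o["contact_force"],go(o,(.614,.194,.230),91.5))
b=cv2.resize(s["color"][150:270,150:310,::-1],(800,600));
cv2.imwrite("pics/g4w.png",w["color"][:,:,::-1]);cv2.imwrite("pics/g4s.png",b)
E
```

```text
7.8 [0.61408111 0.19447141 0.26204885] 0.006246980105356439 [-0.1479755  -0.17198805 -4.77043401] (array([-0.05, -0.01,  3.2 ]), array([ 0. , -0.1, -0.1]))
```

View pics/g4s.png

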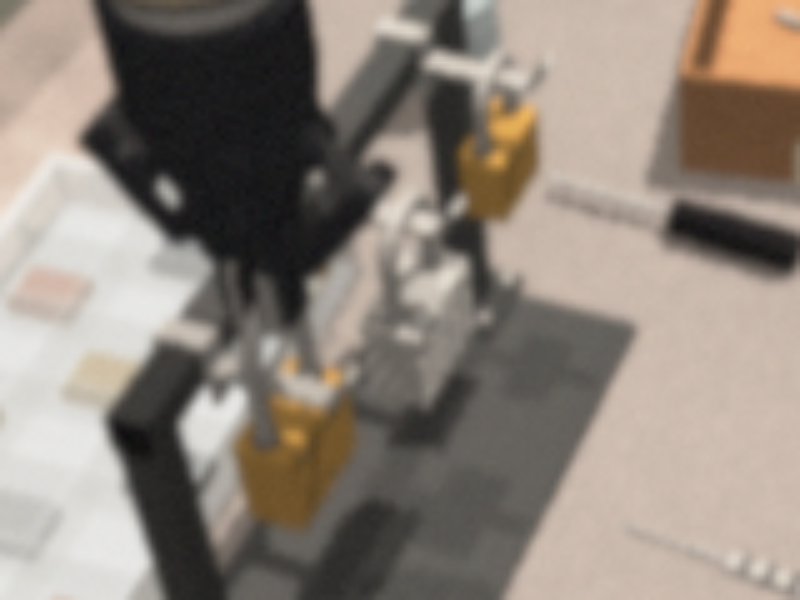

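View pics/g4w.png

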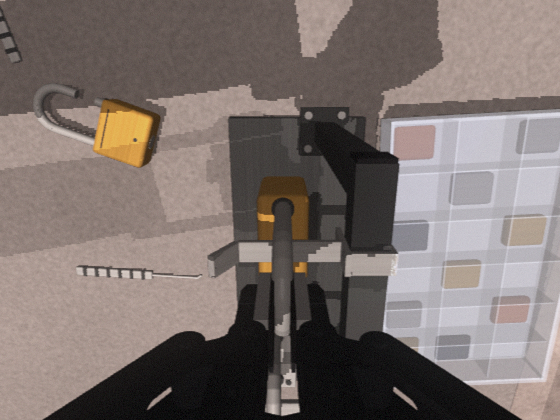

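Threading worked: the strip passes through the shackle opening in both views, with the tip at wrist (215,262). Now I'll lower it.

Emit:
play_rows --motion '[[[1,0,0,0.8,0,0,0],[1,0,0,1.6,0,0,0],[1,0,0,2.4,0,0,0],[1,0,0,2.9,0,0,0],[1,0,0,3.2,0,0,0],[1,0,0,3.2,0,0,0]]]'

```text
t: 8.65
tool_pos: [0.614, 0.1945, 0.2299]
tool_rot: [-2.193, -2.249, -0.001]
contact_force: [0.2, 0.3, -3.8]
opening: 0.0062
```

```bash
python3 - <<'E'
from h import *;from station import ctrl;import pickle
o=ctrl.get_obs();w=ctrl.get_image("wrist");s=ctrl.get_image("side");
print(o["t"],o["tool_pos"],o["opening"],o["contact_force"])
b=cv2.resize(s["color"][150:270,150:310,::-1],(533,400));
cv2.imwrite("pics/g5.png",np.hstack([b,w["color"][100:400,160:400,::-1].repeat(1,0).copy()[:300].__class__(0) if 0 else cv2.resize(w["color"][200:380,200:320,::-1],(266,400))]))
E
```

```text
8.65 [0.61396582 0.19448854 0.22990224] 0.00617353077396132 [ 0.17684907  0.31320248 -3.81191137]
```

View pics/g5.png

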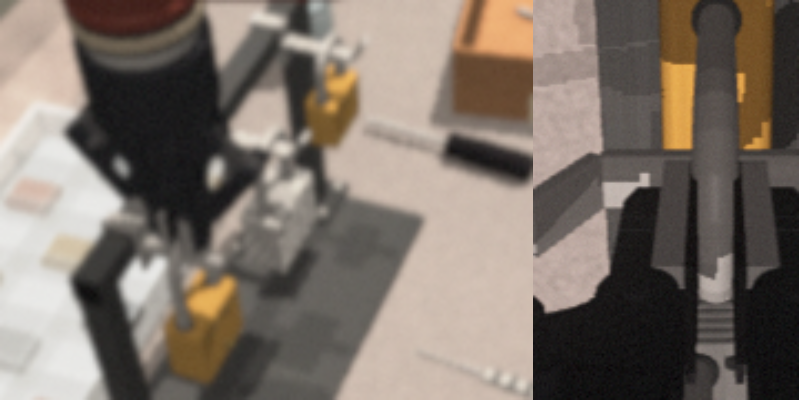

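The lock is still held with no contact, and the pads sit just above the strip. I'll open slightly to release it and wait.

Emit:
play_rows --motion '[[[0.75,0,0,0,0,0,0],[0.65,0,0,0,0,0,0],[0.6,0,0,0,0,0,0],[0.6,0,0,0,0,0,0]]]'

```text
t: 9.25
tool_pos: [0.6144, 0.1946, 0.231]
tool_rot: [2.193, 2.249, 0.004]
contact_force: [-0.2, -0.2, -0.2]
opening: 0.0173
```

```bash
python3 - <<'E'
from h import *;from station import ctrl;import pickle
o=ctrl.get_obs();w=ctrl.get_image("wrist");s=ctrl.get_image("side");
print(o["t"],o["tool_pos"],o["opening"],o["contact_force"])
b=cv2.resize(s["color"][150:270,150:310,::-1],(533,400));
cv2.imwrite("pics/g6.png",np.hstack([b,cv2.resize(w["color"][200:380,200:320,::-1],(266,400))]))
E
```

```text
9.25 [0.61440447 0.19458416 0.23095492] 0.01725718402427542 [-0.17354835 -0.17013967 -0.15764273]
```

View pics/g6.png

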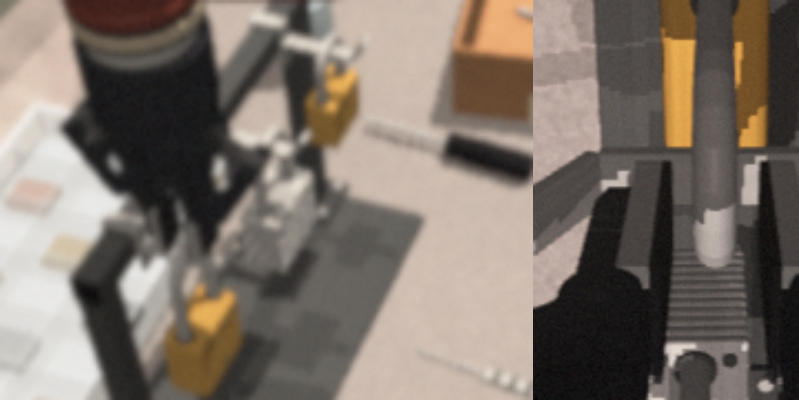

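The lock dropped onto the hook and the tool force is about 0. I'll rise straight up and refine the cut lock's pose from the saved pictures.

Emit:
play_rows --motion '[[[0.6,0,0,-0.7,0,0,0],[0.6,0,0,-1.6,0,0,0],[0.6,0,0,-3,0,0,0],[0.6,0,0,-5,0,0,0],[0.6,0,0,-8,0,0,0],[0.3,0,0,-11,0,0,0],[0,0,0,-11,0,0,0]]]'

```text
t: 10.22
tool_pos: [0.6155, 0.1947, 0.346]
tool_rot: [2.19, 2.246, 0.013]
contact_force: [0.0, 0.1, 0.2]
opening: 0.0425
```

```bash
python3 - <<'E'
from h import *;from station import ctrl;import pickle
d=pickle.load(open("im0.pkl","rb"));_,w,_,_=pickle.load(open("g3.pkl","rb"))
for im,b,k in((w,(195,90,80,80),1),(d["top"],(180,225,40,40),1),(d["side"],(250,290,45,45),1)):
    m=brass(im,b);c=max(cv2.findContours(m,0,2)[0],key=cv2.contourArea);r=cv2.minAreaRect(c);P=[plane(im,*p,.03) for p in cv2.boxPoints(r)]
    e=[(P[(i+1)%4]-P[i])[:2] for i in range(4)]
    print(r,np.mean(P,0).round(4),[(round(np.linalg.norm(x),4),round(np.degrees(np.arctan2(x[1],x[0])),1)) for x in e])
# wrist g3 top face corners picked: 
o=ctrl.get_obs();print(o["t"],o["tool_pos"])
for p,th in(((.614,.194,.34),91.5),((.452,.228,.2),162.8)):print(go(o,p,th))
s=ctrl.get_image("side");w=ctrl.get_image("wrist")
b=cv2.resize(s["color"][150:270,150:310,::-1],(533,400))
cv2.imwrite("pics/g7.png",np.hstack([b,cv2.resize(w["color"][200:380,200:320,::-1],(266,400))]))
E
```

```text
((234.84654235839844, 133.81619262695312), (52.64543151855469, 56.01276779174805), 19.17900848388672) [0.4533 0.2319 0.03  ] [(np.float64(0.0558), np.float64(68.6)), (np.float64(0.0509), np.float64(-17.2)), (np.float64(0.0565), np.float64(-108.9)), (np.float64(0.0532), np.float64(161.8))]
((198.39999389648438, 244.80001831054688), (20.238576889038086, 17.708751678466797), 18.43494987487793) [0.4503 0.2279 0.03  ] [(np.float64(0.05), np.float64(-17.2)), (np.float64(0.0582), np.float64(-108.7)), (np.float64(0.0498), np.float64(162.4)), (np.float64(0.0578), np.float64(71.4))]
((272.5000305175781, 314.5000305175781), (21.21320152282715, 24.041629791259766), 45.0) [0.449  0.2373 0.03  ] [(np.float64(0.0588), np.float64(-109.4)), (np.float64(0.0529), np.float64(153.0)), (np.float64(0.0568), np.float64(68.9)), (np.float64(0.051), np.float64(-25.1))]
10.225 [0.61549467 0.19470636 0.34600855]
(array([-0.07, -0.16,  0.6 ]), array([ 0.5, -0.2, -0. ]))
(array([  3.7 , -16.4 ,  14.46]), array([  0.6,   0.2, -71.3]))
```

View pics/g7.png

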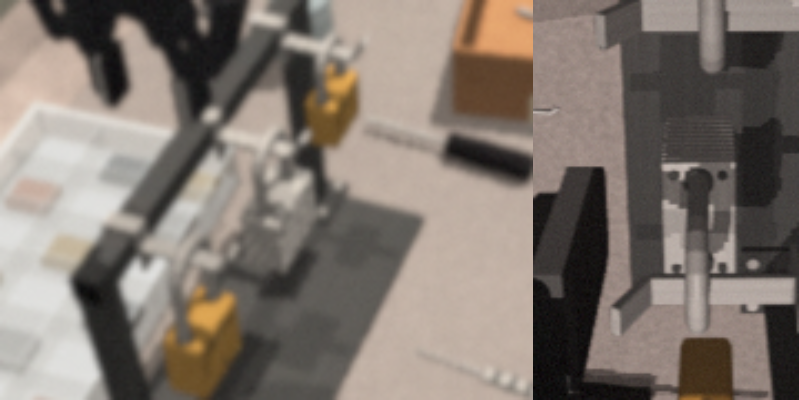

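The sound lock hangs on its hook clear of the fingers. Now to the cut lock.

Emit:
play_rows --motion '[[[-0.5,0.5,-3,0,0,0,-8],[-1,1,-7,3,0.5,0,-18],[-1,2,-12,7,0.5,0,-28],[-1,3.7,-16.4,12,0.5,0,-38],[-1,3.9,-16.4,14.5,0.6,0.2,-48],[-1,3.9,-16.4,14.5,0.6,0.2,-58],[-1,3.9,-16.4,14.5,0.6,0.2,-68],[-1,3.9,-16.4,14.5,0.6,0.2,-70.5],[-1,3.9,-16.4,14.5,0.6,0.2,-70.5],[-1,3.9,-16.4,14.5,0.6,0.2,-70.5]]]'

```text
t: 11.58
tool_pos: [0.449, 0.2293, 0.1948]
tool_rot: [-0.492, -3.094, 0.006]
contact_force: [0.2, -0.3, -0.6]
opening: 0.0854
```

```bash
python3 - <<'E'
from h import *;from station import ctrl
o=ctrl.get_obs();w=ctrl.get_image("wrist");print(o["t"],o["tool_pos"])
m=brass(w,(150,60,260,200));c=max(cv2.findContours(m,0,2)[0],key=cv2.contourArea);r=cv2.minAreaRect(c);P=[plane(w,*p,.03) for p in cv2.boxPoints(r)]
e=[(P[(i+1)%4]-P[i])[:2] for i in range(4)]
print(r,np.mean(P,0).round(4),[(round(np.linalg.norm(x),4),round(np.degrees(np.arctan2(x[1],x[0])),1)) for x in e])
cv2.imwrite("pics/c1.png",w["color"][:,:,::-1])
print(go(o,(.4515,.231,0.001),162))
E
```

```text
11.575 [0.4490259  0.22928854 0.19478321]
((286.0925598144531, 193.24114990234375), (63.267662048339844, 56.72572708129883), 1.2453643083572388) [0.4524 0.2315 0.03  ] [(np.float64(0.0511), np.float64(159.3)), (np.float64(0.0536), np.float64(70.7)), (np.float64(0.0511), np.float64(-17.5)), (np.float64(0.0565), np.float64(-109.3))]
(array([-0.34,  0.34, 19.37]), array([-0.3, -0.5, -0.1]))
```

View pics/c1.png

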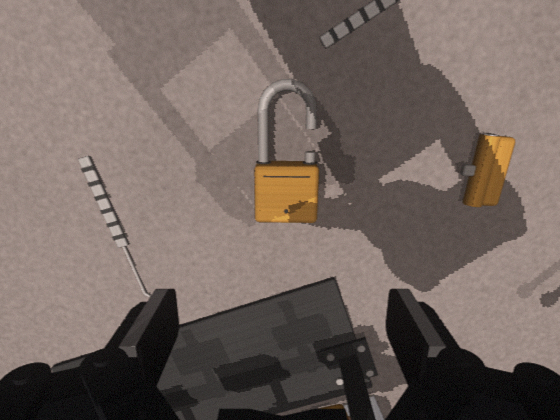

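The cut lock's body is centred at (286,193) in the wrist view, square to the jaws, at about (0.452, 0.2315). I'll descend and grip.

Emit:
play_rows --motion '[[[-1,-0.3,0.35,5,0,-0.4,0],[-1,-0.35,0.35,10,-0.3,-0.5,0],[-1,-0.35,0.35,14,-0.3,-0.5,0],[-1,-0.35,0.35,17,-0.3,-0.5,0],[-1,-0.35,0.35,19,-0.3,-0.5,0],[-1,-0.35,0.35,19.2,-0.3,-0.5,0],[0,-0.35,0.35,19.2,-0.3,-0.5,0],[1,-0.35,0.35,19.2,-0.3,-0.5,0],[1,-0.35,0.35,19.2,-0.3,-0.5,0],[1,-0.35,0.35,19.2,-0.3,-0.5,0],[1,-0.35,0.35,19.2,-0.3,-0.5,0]]]' --newtons 60

```text
t: 13.0
tool_pos: [0.4534, 0.2316, 0.0048]
tool_rot: [0.493, 3.099, 0.003]
contact_force: [-0.2, -0.3, 6.8]
opening: 0.0549
```

Emit:
play_rows --motion '[[[1,0,0,-2,0,0,0],[1,0,0,-5,0,0,0],[1,0,0,-8,0,0,0],[1,0,0,-12,0,0,0],[1,0,0,-16,0,0,0],[1,0,0,-20,0,0,0],[1,0,0,-22,0,0,0],[1,0,0,-22,0,0,0]]]'

```text
t: 14.0
tool_pos: [0.4529, 0.2315, 0.2254]
tool_rot: [0.493, 3.097, 0.004]
contact_force: [0.7, 0.0, -3.8]
opening: 0.055
```

```bash
python3 - <<'E'
from h import *;from station import ctrl
o=ctrl.get_obs();w=ctrl.get_image("wrist");print(o["t"],o["tool_pos"],o["opening"],o["contact_force"])
cv2.imwrite("pics/c2.png",w["color"][:,:,::-1])
print(go(o,(.518,-.382,.225),100), go(o,(.46,-.1,.225),130))
E
```

```text
14.0 [0.45288644 0.23154864 0.22543608] 0.05495565077625369 [ 0.73978333  0.02242795 -3.81367439]
(array([-2.523e+01, -5.631e+01, -2.000e-02]), array([ 0.3,  0.2, 61.9])) (array([-1.096e+01, -3.130e+01, -1.000e-02]), array([ 0.3,  0.2, 31.9]))
```

View pics/c2.png

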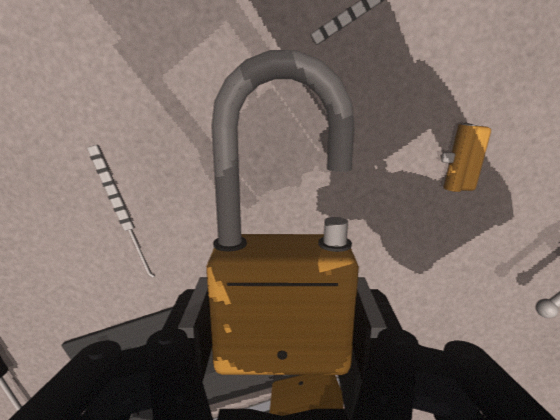

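The cut lock is held securely by its body. I'll carry it over the box.

Emit:
play_rows --motion '[[[1,-1.5,-4,0,0,0,4],[1,-3.3,-9.5,0,0,0,10],[1,-5.3,-15,0,0,0,16],[1,-7.2,-20.5,0,0,0,21],[1,-9.1,-26,0,0,0,26],[1,-11,-31.3,0,0,0,32],[1,-14,-36.5,0,0,0,38],[1,-17,-41.5,0,0,0,44],[1,-20,-46.5,0,0,0,50],[1,-22.5,-51.5,0,0,0,56],[1,-24.5,-55,0,0,0,62],[1,-25.2,-56.3,0,0,0,62],[1,-25.2,-56.3,0,0,0,62],[1,-25.2,-56.3,0,0,0,62]]]'

```text
t: 15.8
tool_pos: [0.5166, -0.3806, 0.2223]
tool_rot: [-2.019, -2.406, -0.004]
contact_force: [0.4, 0.1, -2.9]
opening: 0.0549
```

```bash
python3 - <<'E'
from h import *;from station import ctrl
o=ctrl.get_obs();w=ctrl.get_image("wrist");t=ctrl.get_image("top");print(o["t"],o["tool_pos"],o["opening"],o["contact_force"])
cv2.imwrite("pics/c3.png",np.hstack([cv2.resize(w["color"],(400,300)),t["color"][100:400,160:560]])[:,:,::-1])
for p in ((0,0,0),(.1,.11,.08),(.1,-.11,.08),(-.1,-.11,.08),(-.1,.11,.08)):
    q=R.from_euler("z",6.5,degrees=True).apply(p)+[.514,-.347,0];print(proj(w,q)*400/560,proj(t,q)+[240,-100])
E
```

```text
15.8 [ 0.51661402 -0.38060395  0.22234045] 0.05491939234945392 [ 0.44519394  0.12491664 -2.9275219 ]
[202.46348169 102.06159703] [636.80757411 122.45917924]
[313.56031591   5.06312121] [599.83506487  88.18391194]
[278.03362567 205.62127393] [678.16687346  78.88839667]
[115.52069367 197.07881909] [690.76891657 150.48494042]
[104.91911786  -9.53888493] [610.56860454 160.22585422]
```

View pics/c3.png

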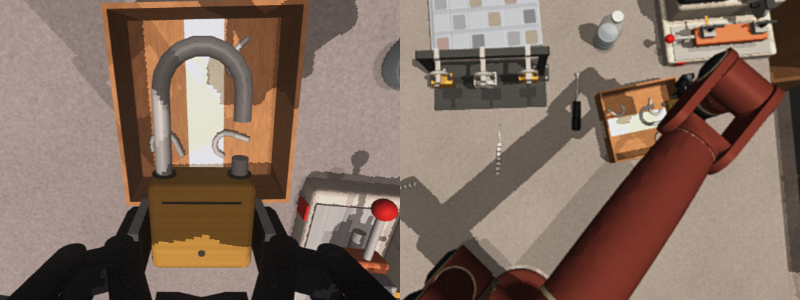

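The wrist view matches the box estimate within a few pixels: the rim corners are at (105,5), (307,0), (288,205) and (127,203). The lock lies inside it lengthwise, so I'll lower and release.

Emit:
play_rows --motion '[[[1,0,0,3,0,0,0],[1,0,0,7,0,0,0],[1,0,0,11,0,0,0],[1,0,0,15,0,0,0],[1,0,0,18,0,0,0],[1,0,0,18.7,0,0,0],[1,0,0,18.7,0,0,0],[0,0,0,18.7,0,0,0],[-0.8,0,0,18.7,0,0,0],[-0.8,0,0,18.7,0,0,0],[-0.8,0,0,15,0,0,0],[-0.8,0,0,10,0,0,0],[-0.8,0,0,4,0,0,0],[-0.8,0,0,-2,0,0,0],[-0.8,0,0,-2,0,0,0]]]'

```text
t: 17.77
tool_pos: [0.5195, -0.3833, 0.2526]
tool_rot: [2.009, 2.394, 0.003]
contact_force: [-0.3, -0.1, 0.7]
opening: 0.0769
```

```bash
python3 - <<'E'
from h import *;from station import ctrl
o=ctrl.get_obs();w=ctrl.get_image("wrist");s=ctrl.get_image("side");print(o["t"],o["tool_pos"],o["opening"],o["contact_force"])
cv2.imwrite("pics/c4.png",np.hstack([cv2.resize(w["color"],(400,300)),cv2.resize(s["color"],(400,300))])[:,:,::-1])
m=brass(w,(200,150,160,200));c=max(cv2.findContours(m,0,2)[0],key=cv2.contourArea);r=cv2.minAreaRect(c);print(r,plane(w,*r[0],.035))
E
```

```text
17.775 [ 0.51954769 -0.38328867  0.25264607] 0.07688200281185577 [-0.27633804 -0.13458468  0.72316089]
((279.5, 190.0), (80.0, 159.0), 90.0) [ 0.52378124 -0.39897613  0.035     ]
```

View pics/c4.png

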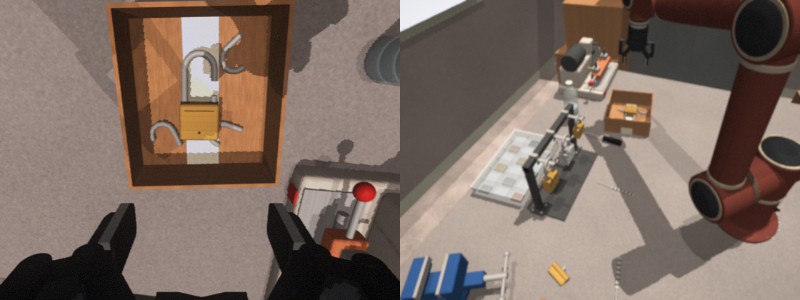

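The cut lock lies in the box, with its body at wrist (200,120) and clear of the walls. As a final check, I'll look at the hanging lock.

```bash
python3 - <<'E'
from h import *;from station import ctrl
s=ctrl.get_image("side");t=ctrl.get_image("top")
a=cv2.resize(s["color"][140:240,180:280],(400,400),interpolation=2);b=cv2.resize(t["color"][140:220,170:250],(400,400),interpolation=2)
cv2.imwrite("pics/f.png",np.hstack([a,b])[:,:,::-1])
for P in((.614,.1945,.234),(.614,.1945,.164),(.614,.1945,.112)):print((proj(s,P)-[180,140])*4,(proj(t,P)-[170,140])*5)
E
```

```text
[103.04569276 330.82307543] [133.77190283 155.67546353]
[121.16962802 414.81727831] [161.52765617 188.46939558]
[133.3723757  471.37012127] [179.91467025 210.19399023]
```

View pics/f.png

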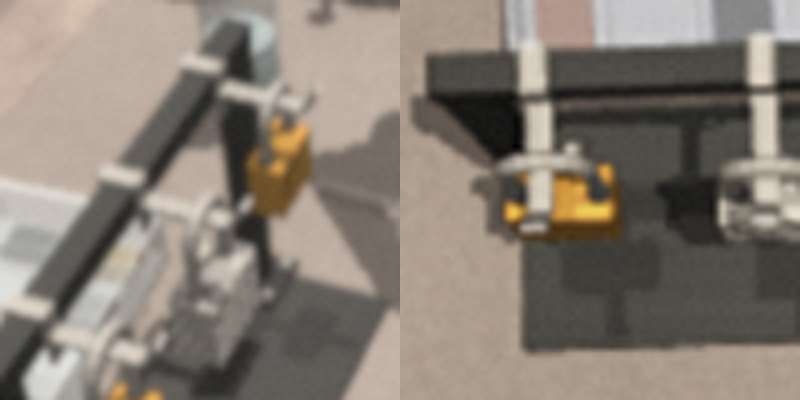

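The sound lock hangs square on the left hook, with its crown at zoomed (142,162), against (134,156) expected. The neighbouring locks are undisturbed. I'll hand it in.

```bash
python3 -c "
from station import ctrl
print(ctrl.finish_job(), ctrl.get_obs()['t'])"
```

```text
the job is handed in; nothing more can be done
the job is handed in; nothing more can be done
```

Both padlocks are off the bench and the job is handed in, at about 18 s of the 64 s allowed; no verdict was reported.

- **Sound lock:** I gripped it by the crown, threaded it over the tip of the empty left (+y) hook and let it drop about 10 mm onto the flat. In the last pictures it hangs square, with the crown on the hook within a few mm of where I expected. I did not measure its swing or speed separately.
- **Cut lock:** I carried it by its brass body and let it go just above the floor of the scrap box. The last wrist picture shows it inside, clear of the walls. My automatic measurement of its final position was off because the colour mask also caught the cardboard, so that check is by eye only.
- **Everything else:** The two locks already hanging look undisturbed in the last views. The arm ended clear, with tool force near zero. I checked the loose bench items by eye only.
- **Disagreements:** The cameras differed by 2–5 mm on the positions of the locks, and I used values between them.

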